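Set up a fallen check weight under the bench magnifier

ROBOT

A 6-joint arm with a two-finger parallel gripper is mounted at the origin on the work surface; the furniture and walls round the work are solid. World frame = base frame: x ahead of the robot, y to its left, z up, the work surface at z = 0. Lengths are in m, angles in degrees, forces in N, time in s.
With the tool pointing down it reaches from about 0.4 to 0.825 m from the base axis. Payload 7 kg.
Tool frame: the origin (TCP) lies between the finger pads; the fingertips stand ctrl.nose_length ahead of it and the grasp point (between the pads) lies 2 mm behind it (ctrl.nose_length is the distance from the TCP to the fingertips, in m); z points along the fingers, y is the line along which they close (so a half turn about z gives the same grasp; the last joint's range is limited). The gripper opens to 88 mm and grips with 3 to 60 N. Pads are 19 mm wide; open, the fingers measure 130 mm over their backs; the gripper's body (78 mm by 193 mm) begins 47 mm behind the grasp point.
Start: joints at [-54.998, 20.546, 0.682, 0, -70.136, -16.507], TCP at [0.214, -0.64, 0.244] pointing down, gripper open.
Joint ranges: [-176.03, 176.03], [-82.01, 121.73], [-58.28, 71.71], [-173.87, 95.51], [-174.79, -0.11], [-173.66, 173.66]. Speed limits (degrees/s): [136.94, 136.94, 172.46, 180, 180, 180].

INTERFACE

Orientations are given as [roll, pitch, yaw] about the fixed x, y, z axes, in that order (R = Rz(yaw) Ry(pitch) Rx(roll)).
In Python, from plant import ctrl gives the robot as it stands.
- The arm moves only by the tool apply_moves, never from a script. Its argument "commands" is a list of rows, each a list of 3 entries, a list of its own where there are three numbers: the shift along the world's x, y, z in cm, then the turn about the world's z in rad, then the closure, from 0 (fully open) to 1 (shut). In form: [[[x, y, z], turn, jaw], ...]. A call has 1 to 20 rows; each row is the pose to reach, as a shift and turn from the pose commanded when the call began; what a row does not reach only later rows make up. A row lasts 1/12 s, in which the tool goes at most 41.7 mm and 7.16 degrees, less where a joint would pass 70% of its speed; a pose out of reach is approached as far as the arm can. A call with a gripper value outside its range is refused whole. The fingers move at their own pace and stop on an object; the grip force is fixed at half the most. Time passes only in rows, so rows that repeat a pose let the fingers close. It gives the time, the measured TCP pose, the force, the opening and the grip force at its end, in the units of the state.
- ctrl.get_obs(): the state, without advancing time (a new reading comes with each control period).
- ctrl.snapshot(name): name is "scene" or "side" or "wrist"; returns a dict with "img" (420x560x3 uint8, red, green, blue), "fx", "fy", "cx", "cy" (pixels), "T" (4x4, takes a point from camera to world coordinates). Camera axes: x right, y up, looking along -z (the intrinsics and any distortion apply to the point x, -y, -z); pixel columns grow to the right and rows downward; lengths in m; the calibration is good to about 2 mm. A picture is of the moment at which its call begins. There is no depth.
- ctrl.close_job(): hands the job in; it is judged then, once.
Trained networks look in a picture, given as the dict that the camera call returned (one of the last four; its "shot" number tells which), for a name from the list of things; names that differ only in an ending like _2 or _b are one class to them, and where a whole thing is asked for, a point or a joint stands for the part that bears it (a point fixed in the world has none). Each returns a list of dicts, best first, with "score" (0 to 1); they miss things now and then, are a little off and sometimes report something else, mostly with a low value. They report only what shows in the picture. A call takes as long as a camera call. They do not tell look-alikes from the thing itself.
- ctrl.search_frame(picture, target): "at" ([column, row] in pixels, amid what is visible of it).
- ctrl.spot_point(picture, target): "at" ([column, row] in pixels: a listed point, or the origin of a listed thing).
The state is a dict: "clock": time; "joint_pos": joint angles; "qvel": joint speeds; "tau": joint torques, N m; "tool_pos": TCP position; "orientation": TCP orientation; "force": force on the tool from outside, world axes, zero at the start; "moment": the same for the moment, N m; "opening": finger opening in m; "gripper_force": force on a finger pad.
Only numpy, scipy, OpenCV 4.12 (cv2) and the standard library are available. Lean on these libraries where they do the work, as an engineer would, in place of code of your own. Each camera call takes 0.05 s, during which the arm holds its last target. There are 200 camera calls.

TASK

The steel check weight has been knocked over: stand it upright, knob up, in the middle of the black rubber pad on the magnifier stand, setting it down rather than dropping it. Then take the black grip head of the sliding magnifier arm so that its red lock button is squeezed in, draw the arm out until the red pointer stands at the red line of the scale (the lens is then over the weight), and finish while still holding the head there with the button squeezed in: I will tighten the thumbscrew by hand. Leave the other things on the bench alone.

Things in the scene. Friction and masses are not known exactly. Their poses are not given: they have to be found in the camera images.
- weight_centre (a point): Centre of the toppled grey steel check weight (about 0.5 kg), on its axis, 31 mm from its flat foot: round body 38 mm in diameter, 47 mm long (shoulder tapering in at the end), then a 22 mm wide knob, 62 mm in all. Its z axis runs from foot to knob: level as it lies (axis 19 mm above the bench), straight up when it stands. At the start the knob points roughly to the left (+y). It rolls easily.
- stand: Magnifier stand, screwed down. Origin on the bench under the pad's centre; x axis from pad to column, 234 mm away (the arm slides out along -x); y axis: the side with lock button and scale. Grey foot plate 330 x 88 x 10 mm (x -52 to 278 mm). Aluminium tube, 28 mm wide, x 154 to 306 mm, axis 150 mm above the bench; on the pad's side of it there is only the arm. Nothing rises above 170 mm.
- pad (a point): Centre of the top of the round black rubber pad (52 mm in diameter, its top 13 mm above the bench, 3 mm above the foot plate) on which the weight shall stand.
- lens_arm (a joint): How far the magnifier arm is drawn out of its tube, m: 0 fully in, 0.105 at its stop; the pointer stands at the red line at 0.090. With the button squeezed in it slides with 1 to 3 N; with the button out a catch holds it between teeth 5 mm apart.
- lock_button (a joint): How far the red lock button is squeezed in, m: 0 out (locked), 0.008 against its stop; it takes 6 N to start and 9 N at the stop and springs out when let go. The catch is clear of the teeth once the button is in by 2.8 mm; in by more than 3 mm counts as squeezed.
- grip_head (a point): Centre of the black grip head (28 mm long x, 28 mm wide y, 32 mm high z) at the end of the sliding arm, 150 mm above the bench; axes as the stand's. The red button (19 mm long, 21 mm high) is in its +y face: button face at y +23 mm out, +15 mm in; ribbed face opposite at y -14 mm. Lens ring, 52 mm wide, 10 mm thick, centred 46 mm towards the pad (-x); the tube is 18 mm off at +x when fully in.
- pointer (a point): Red pointer on the sliding arm, seen through the slot on top of the tube (164 mm above the bench); moves with the arm.
- red_mark (a point): The red line across the white scale on top of the tube, with black ticks every 5 mm; fixed to the stand. The pointer is to stand level with it along the stand's x axis.
- acid_bottle: Bystander: small brown dropper bottle with a red cap, 29 mm wide, 81 mm tall, origin at its underside.
- disc: Bystander: round black reference puck with a coppery face, 40 mm in diameter, 12 mm high, origin at its underside.
- touchstone: Bystander: flat black touchstone with streaks, 42 x 95 x 16 mm, origin at its underside.
- battery: Bystander: black and yellow battery pack, 44 x 87 x 22 mm, origin at its underside.
Things that resemble listed ones, but are neither listed nor needed, are in the scene too. What is shaped like the part that bears weight_centre but green, orange or yellow is not meant.

How it is judged:
By the outcome, as a careful person would: the job done as asked, in the order asked, and still so for the second after the job is handed in, while the arm keeps its last pose, push and grip.
It also fails if it takes over 67 s, if anything falls off the work surface, if the arm or the gripper's body presses on something with over 40 N, if the wrist force passes 120 N, or if a joint passes its speed limit or range.

## Working session

There is one attempt and no reset: what is moved stays moved. The work goes in short steps, Python scripts to look and compute and a tool call to move; the robot and the scene stay as the last step left them, time stands still between calls to the robot, and variables do not carry over. Pictures are saved under pics/ and viewed, at most 10 in all, crops included, and the job is handed in when it is done.

Besides the shell and the picture viewer there is one more tool, called by a JSON object that holds its "name" and its "arguments". apply_moves: Moves the arm, as the interface text tells. Its arguments: {"type":"object","properties":{"commands":{"type":"array"}},"required":["commands"]}

```bash
mkdir -p pics; ls
cat > h.py <<'E'
from plant import ctrl
import numpy as np, cv2
def save(p,n): cv2.imwrite(f'pics/{n}.png',p['img'][:,:,::-1])
def ray(p,uv):
    d=np.array([(uv[0]-p['cx'])/p['fx'],-(uv[1]-p['cy'])/p['fy'],-1.0]); T=np.array(p['T']); return T[:3,3],T[:3,:3]@d
def onz(p,uv,z):
    o,d=ray(p,uv); return o+d*(z-o[2])/d[2]
def proj(p,X):
    T=np.array(p['T']); c=T[:3,:3].T@(np.array(X)-T[:3,3]); return p['cx']+p['fx']*c[0]/-c[2], p['cy']-p['fy']*c[1]/-c[2]
E
python3 - <<'E'
from h import *
print(ctrl.nose_length, ctrl.get_obs())
P={n:ctrl.snapshot(n) for n in('scene','side')}
print({k:(v if k!='img' else 0) for k,v in P['scene'].items()})
cv2.imwrite('pics/a.png',cv2.resize(P['scene']['img'][:,:,::-1],(800,600)))
cv2.imwrite('pics/b.png',cv2.resize(P['side']['img'][:,:,::-1],(800,600)))
Z=dict(weight_centre=.019,pad=.013,grip_head=.15,pointer=.164,red_mark=.164,stand=0,acid_bottle=0,disc=0,touchstone=0,battery=0)
for n,p in P.items():
    for t,z in Z.items():
        for r in ctrl.spot_point(p,t)[:4]: print(n,t,round(r['score'],2),np.round(r['at'],1),onz(p,r['at'],z).round(4))
E
```

```text
pics
0.017 {'clock': 0.0, 'joint_pos': array([-5.49975527e+01,  2.05906383e+01,  6.34186277e-01, -1.92256910e-02,
       -7.01351050e+01, -1.65051665e+01]), 'qvel': array([ 0.0024603 , -0.02919071,  0.080432  , -0.01057228, -0.01274715,
       -0.03753516]), 'tau': array([-9.45727516e-04, -5.82717741e+01,  2.93057048e+01,  6.99700758e+00,
        6.83663209e-03, -1.48757731e-04]), 'tool_pos': array([ 0.21396151, -0.63971497,  0.2426376 ]), 'orientation': array([ 1.79907081e+02, -8.68519486e-03, -1.61509260e+02]), 'force': array([-0.8332429 , -0.5730118 ,  0.10700214]), 'moment': array([ 0.05065664,  0.01065013, -0.00360612]), 'gripper_force': 0.0, 'opening': 0.08770650106967258}
{'img': 0, 'fx': 475.5421494844775, 'fy': 475.5421494844775, 'cx': 282.5189779680673, 'cy': 208.79353236751942, 'T': array([[-0.58116553,  0.33806079, -0.74024423, -0.51227891],
       [-0.81369724, -0.25478665,  0.52247542,  0.73224249],
       [-0.01197589,  0.9059794 ,  0.42315235,  0.68625196],
       [ 0.        ,  0.        ,  0.        ,  1.        ]]), 'shot': 1}
scene weight_centre 0.8 [231.  295.7] 
[... 880 characters left out ...]
.421  0.3571 0.019 ]
side weight_centre 0.59 [186.6 276.9] [0.588  0.2735 0.019 ]
side pad 0.87 [325.4 219.1] [ 0.4858 -0.1668  0.013 ]
side grip_head 0.66 [291.1 190.5] [ 0.5124 -0.0278  0.15  ]
side pointer 0.74 [242.9 201.4] [0.5511 0.1139 0.164 ]
side red_mark 0.84 [270.1 191.4] [0.5336 0.032  0.164 ]
side red_mark 0.25 [163.3 263.6] [0.5043 0.3989 0.164 ]
side stand 0.72 [329.3 226.2] [ 0.467  -0.1594  0.    ]
side stand 0.54 [324.7 221.8] [ 0.4903 -0.1719  0.    ]
side acid_bottle 0.5 [165.4 264.5] [0.6847 0.2548 0.    ]
side disc 0.71 [144.4 291.8] [0.6409 0.3556 0.    ]
side touchstone 0.87 [145.2 323.5] [0.5574 0.4218 0.    ]
side battery 0.73 [331.4 195.7] [ 0.5613 -0.3241  0.    ]
```

View pics/a.png

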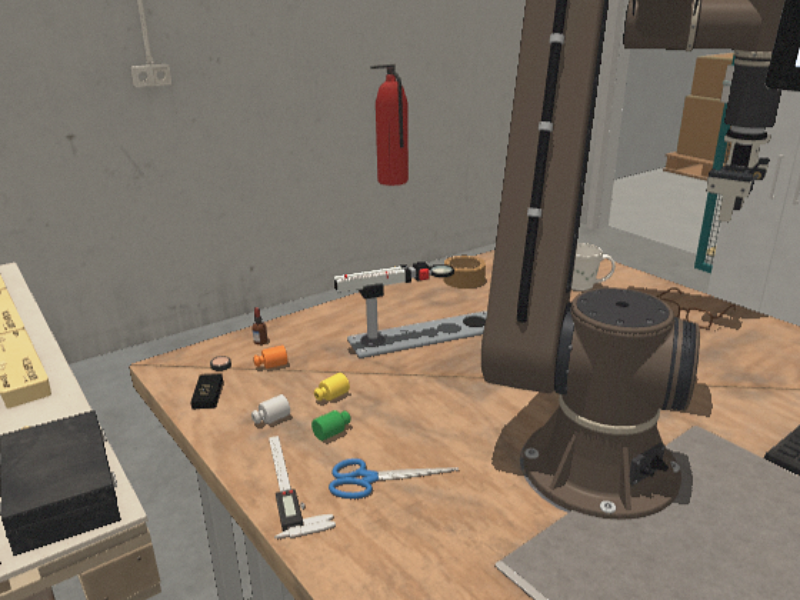

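View pics/b.png

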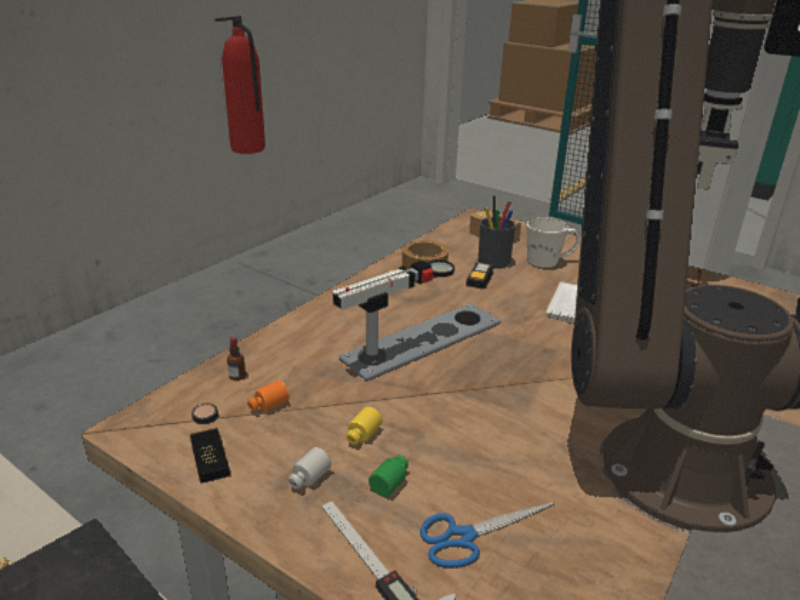

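Both pictures show four look-alikes, given here in scene pixels. Green is at (231,296), orange at (190,246) and yellow at (233,273). The grey-white one is at (188,288), or side (214,328), and that is the steel weight by its description. The stand runs from the pad at scene (331,224) to the column at about (262,235). I'll check the choice in one close crop.

Run:
```python
from h import *
p=ctrl.snapshot('scene');q=ctrl.snapshot('side')
a=cv2.resize(p['img'][260:315,155:225],(560,440),interpolation=2)
b=cv2.resize(q['img'][305:350,190:240],(400,360),interpolation=2)
cv2.imwrite('pics/c.png',cv2.copyMakeBorder(a,0,0,0,0,0)[:,:,::-1])
cv2.imwrite('pics/d.png',b[:,:,::-1])
# stand axis candidates
pad=np.array([.485,-.161])
for n,im,pts in(('scene',p,{'pad':[331,223.7],'mark':[269,190.3],'head':[293.1,187.8]}),):
  pass
# tube end seen in scene a.png (336,283)->(235,198)
for t in('grip_head','red_mark','pointer','pad','stand','weight_centre'):
  for im in(p,q):
    r=ctrl.spot_point(im,t); print(t,[(round(x['score'],2),np.round(x['at'],1).tolist()) for x in r[:4]])
```

```text
grip_head []
grip_head [(0.58, [294.2, 191.4])]
red_mark [(0.96, [267.8, 191.7])]
red_mark [(0.81, [271.8, 191.1])]
pointer []
pointer [(0.64, [244.7, 204.1])]
pad [(0.93, [333.2, 227.1])]
pad [(0.71, [326.3, 221.7])]
stand [(0.86, [332.2, 226.0]), (0.67, [154.4, 258.9]), (0.59, [180.7, 238.4]), (0.49, [294.3, 186.9])]
stand [(0.97, [328.5, 226.4])]
weight_centre [(0.91, [228.8, 295.6]), (0.9, [185.4, 285.3]), (0.86, [231.6, 269.4]), (0.65, [192.3, 249.7])]
weight_centre [(0.78, [274.5, 334.5]), (0.6, [253.7, 303.2]), (0.58, [186.6, 278.9])]
```

View pics/c.png

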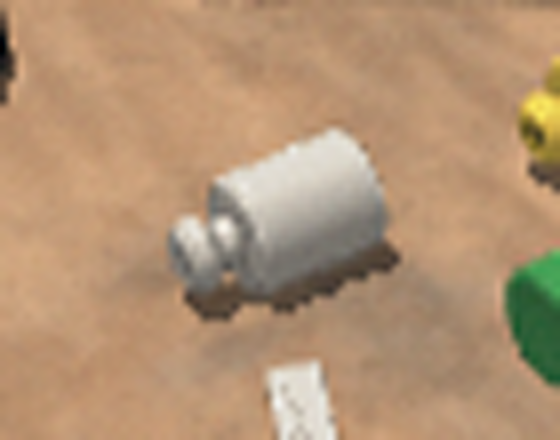

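The crop shows the grey steel weight: its mushroom knob is at crop (195,252), which is scene (179,291), and its foot end at scene (200,284). The choice is confirmed, so I go there.

{"name": "apply_moves", "arguments": {"commands": [[[28,40,4],1.25,0],[[28,40,4],1.25,0],[[28,40,4],1.25,0],[[28,40,4],1.25,0],[[28,40,4],1.25,0],[[28,40,4],1.25,0],[[28,40,4],1.25,0],[[28,40,4],1.25,0],[[28,40,4],1.25,0],[[28,40,4],1.25,0],[[28,50,4],1.25,0],[[26,60,4],1.25,0],[[24,70,4],1.25,0],[[22,80,4],1.25,0],[[21,90,2],1.25,0],[[21,96,0],1.25,0],[[21,96,0],1.25,0],[[21,96,0],1.25,0],[[21,96,0],1.25,0],[[21,96,0],1.25,0]]}}

```text
clock: 3.47
tool_pos: [0.4393, 0.1155, 0.2617]
orientation: [-179.9, 0.1, -89.9]
force: [1.1, 0.3, -0.6]
opening: 0.0877
gripper_force: 0.0
```

{"name": "apply_moves", "arguments": {"commands": [[[0,0,0],0,0],[[0,0,0],0,0],[[0,0,0],0,0],[[0,0,0],0,0],[[0,0,0],0,0],[[0,0,0],0,0],[[0,0,0],0,0],[[0,0,0],0,0]]}}

```text
clock: 4.13
tool_pos: [0.4402, 0.1128, 0.2614]
orientation: [-180.0, 0.0, -90.0]
force: [0.1, -0.1, -0.2]
opening: 0.0874
gripper_force: 0.0
```

Run:
```python
from h import *
o=ctrl.get_obs(); print(o['clock'],o['tool_pos'],o['orientation'])
p=ctrl.snapshot('wrist'); q=ctrl.snapshot('scene')
print(onz(q,(179.4,291.5),.019),onz(q,(200,283.8),.019))
print([(round(x['score'],2),np.round(x['at'],1),onz(p,x['at'],.019)) for x in ctrl.spot_point(p,'weight_centre')])
cv2.imwrite('pics/e.png',p['img'][:,:,::-1])
```

```text
4.1333 [0.440154   0.11284919 0.26135894] [-1.79991793e+02  5.04383560e-03 -8.99640792e+01]
[0.4196789  0.38401083 0.019     ] [0.41975353 0.32868867 0.019     ]
[(0.83, array([354.4, 298.3]), array([0.32301624, 0.28271769, 0.019     ])), (0.75, array([290.6, 270.8]), array([0.41924899, 0.23752614, 0.019     ])), (0.53, array([180.9, 293.3]), array([0.5821649 , 0.27466578, 0.019     ]))]
```

View pics/e.png

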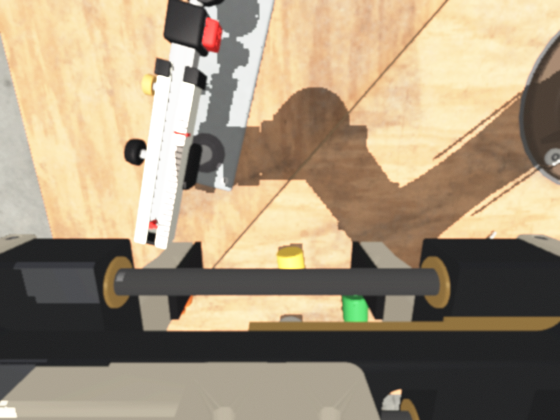

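The wrist picture shows the stand from above. The head is at about (187,25), the red button at (212,37), the red line at (181,134) and the pointer at (153,225). I measure the stand from here, then go past the weight to see it from near.

Run:
```python
from h import *
p=ctrl.snapshot('wrist')
for t,z in dict(red_mark=.164,pointer=.164,grip_head=.15,stand=0,pad=.013).items():
    print(t,[(round(x['score'],2),np.round(x['at'],1),onz(p,x['at'],z).round(4)) for x in ctrl.spot_point(p,t)[:2]])
im=p['img'].astype(int); m=(im[...,0]>150)&(im[...,1]<60)&(im[...,2]<60)
n,l,s,c=cv2.connectedComponentsWithStats(m.astype(np.uint8))
for i in range(1,n):
    if s[i,4]>5: print(s[i],c[i].round(1),onz(p,c[i],.164).round(4))
# plate edge line at z=.01: right edge from (270,20) to (230,188); left end corner
print('plate edge',onz(p,(268,20),.01),onz(p,(232,186),.01))
print('tube edges', [onz(p,u,.164).round(4) for u in((137,240),(165,247),(205,90),(177,85))])
```

```text
red_mark [(0.82, array([169.7, 129.8]), array([0.5249, 0.0407, 0.164 ]))]
pointer [(0.78, array([152.5, 222.8]), array([0.5471, 0.1181, 0.164 ]))]
grip_head [(0.67, array([187.3,  27.6]), array([ 0.509 , -0.0351,  0.15  ])), (0.35, array([170.6, 129.9]), array([0.5291, 0.0408, 0.15  ]))]
stand []
pad []
[203  24  18  27 151] [215.1  40.3] [ 0.4855 -0.0227  0.164 ]
[152 221   4   3   9] [153.3 221.8] [0.5463 0.1172 0.164 ]
plate edge [ 0.45050511 -0.08556373  0.01      ] [0.50096336 0.11457938 0.01      ]
tube edges [array([0.5625, 0.134 , 0.164 ]), array([0.5386, 0.1406, 0.164 ]), array([0.495 , 0.0113, 0.164 ]), array([0.5162, 0.0078, 0.164 ])]
```

{"name": "apply_moves", "arguments": {"commands": [[[-1,4,0],0,0],[[-2,8,0],0,0],[[-2,12,0],0,0],[[-2,16,0],0,0],[[-2,20,0],0,0],[[-2,24,0],0,0],[[-2,28,0],0,0],[[-2,32,0],0,0],[[-2,36,0],0,0],[[-2,38,-4],0,0],[[-2,38,-6],0,0],[[-2,38,-6],0,0],[[-2,38,-6],0,0],[[-2,38,-6],0,0]]}}

```text
clock: 5.75
tool_pos: [0.4207, 0.4936, 0.2029]
orientation: [-179.9, 0.1, -89.9]
force: [0.2, 0.1, 0.6]
opening: 0.0877
gripper_force: 0.0
```

Run:
```python
from h import *
o=ctrl.get_obs(); print(o['clock'],o['tool_pos'],o['orientation'])
p=ctrl.snapshot('wrist')
print([(round(x['score'],2),np.round(x['at'],1),onz(p,x['at'],.019)) for x in ctrl.spot_point(p,'weight_centre')])
cv2.imwrite('pics/f.png',p['img'][:,:,::-1])
```

```text
5.75 [0.42065287 0.49363597 0.20291944] [-1.79923845e+02  5.11100079e-02 -8.98769445e+01]
[(0.62, array([276.1,  66.1]), array([0.42163244, 0.35811517, 0.019     ]))]
```

View pics/f.png

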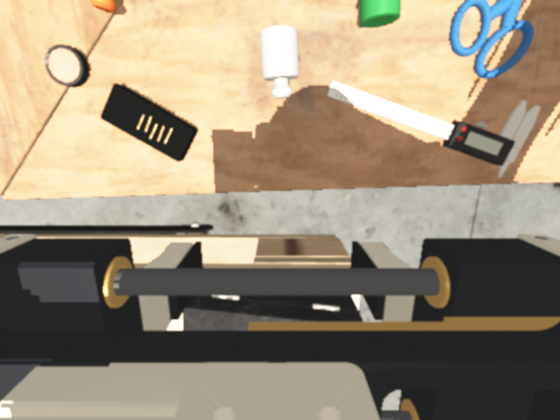

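The picture shows the weight lying with its foot at (279,30) and its knob at (282,88), pointing to +y. The caliper is to the right of it and the touchstone to the left.

Run:
```python
from h import *
p=ctrl.snapshot('wrist')
im=p['img'].astype(int)
g=(im.min(2)>110)&(np.ptp(im,axis=2)<45); g=g.astype(np.uint8); g[:, :240]=0; g[:,320:]=0; g[:15]=0; g[110:]=0
n,l,s,c=cv2.connectedComponentsWithStats(g); i=1+np.argmax(s[1:,4]); print(s[i])
for r in range(s[i,1],s[i,1]+s[i,3],4):
    k=np.where(l[r]==i)[0]; a,b=onz(p,(k[0],r),.019),onz(p,(k[-1],r),.019); print(r,k[0],k[-1],((a+b)/2).round(4)[:2],round(b[0]-a[0],4))
```

```text
[ 260   24   39   73 2291]
24 279 285 [0.4161 0.3206] -0.0059
28 264 296 [0.4181 0.3241] -0.0318
32 260 297 [0.4195 0.3276] -0.0368
36 260 297 [0.4195 0.3311] -0.037
40 260 297 [0.4195 0.3347] -0.0371
44 260 297 [0.4195 0.3383] -0.0372
48 261 297 [0.419  0.3419] -0.0363
52 261 298 [0.4184 0.3455] -0.0375
56 261 298 [0.4184 0.3492] -0.0376
60 262 298 [0.4179 0.3529] -0.0367
64 262 298 [0.4179 0.3566] -0.0368
68 262 298 [0.4178 0.3603] -0.0369
72 263 298 [0.4173 0.3641] -0.036
76 263 297 [0.4178 0.3678] -0.0351
80 274 288 [0.4167 0.3716] -0.0145
84 275 288 [0.4162 0.3755] -0.0135
88 273 291 [0.4156 0.3793] -0.0188
92 271 292 [0.4161 0.3832] -0.022
96 274 289 [0.4161 0.3872] -0.0158
```

{"name": "apply_moves", "arguments": {"commands": [[[-0.4,-4,0],0.05,0.5],[[-0.4,-8,0],0.05,0.5],[[-0.4,-10.8,-2],0.05,0.5],[[-0.4,-10.8,-6],0.05,0.5],[[-0.4,-10.8,-10],0.05,0.5],[[-0.4,-10.8,-13],0.05,0.5],[[-0.4,-10.8,-14],0.05,0.5],[[-0.4,-10.8,-14],0.05,0.5],[[-0.4,-10.8,-14],0.05,0.5]]}}

```text
clock: 6.65
tool_pos: [0.4168, 0.3863, 0.0628]
orientation: [-179.9, 0.1, -87.0]
force: [0.2, -0.1, 0.8]
opening: 0.044
gripper_force: 0.0
```

Run:
```python
from h import *
o=ctrl.get_obs(); print(o['clock'],o['tool_pos'],o['orientation'],o['opening'])
```

```text
6.65 [0.41676378 0.38630178 0.06279324] [-1.79932558e+02  5.28453655e-02 -8.69983788e+01] 0.043970517083321496
```

{"name": "apply_moves", "arguments": {"commands": [[[0,0,-1.7],0,0.5],[[0,0,-3.4],0,0.5],[[0,0,-3.4],0,0.5],[[0,0,-3.4],0,0.5],[[0,0,-3.4],0,0.85],[[0,0,-3.4],0,0.85],[[0,0,-3.4],0,0.85],[[0,0,-3.4],0,0.85],[[0,0,-3.4],0,0.85],[[0,0,-3.4],0,0.85]]}}

```text
clock: 7.48
tool_pos: [0.4163, 0.3861, 0.0279]
orientation: [-180.0, 0.1, -87.0]
force: [-1.1, 1.2, 3.7]
opening: 0.02
gripper_force: 30.0
```

{"name": "apply_moves", "arguments": {"commands": [[[0,0,1.5],0,0.85],[[0,-0.8,3],0,0.85],[[0,-2,4.5],0,0.85],[[0,-3.5,6],0,0.85],[[0,-5,8],0,0.85],[[0,-5,10],0,0.85],[[0,-5,10],0,0.85],[[0,-5,10],0,0.85],[[0,-5,10],0,0.85]]}}

```text
clock: 8.23
tool_pos: [0.4153, 0.3349, 0.126]
orientation: [179.9, -0.1, -87.0]
force: [0.1, 0.1, -5.4]
opening: 0.0199
gripper_force: 30.0
```

Run:
```python
from h import *
o=ctrl.get_obs(); print(o['clock'],o['tool_pos'],o['force'],o['moment'],o['opening'])
q=ctrl.snapshot('side'); u=proj(q,o['tool_pos']); print(u); x,y=int(u[0]),int(u[1])
p=ctrl.snapshot('scene'); v=proj(p,o['tool_pos']); a,b=int(v[0]),int(v[1])
cv2.imwrite('pics/g.png',np.hstack([cv2.resize(q['img'][y-30:y+40,x-35:x+35],(400,400)),cv2.resize(p['img'][b-30:b+40,a-35:a+35],(400,400))])[:,:,::-1])
```

```text
8.2333 [0.41532562 0.33493489 0.12602214] [ 0.11117144  0.14034057 -5.3627734 ] [-0.02841339  0.10065612  0.01923296] 0.019892833544422707
(np.float64(221.64747167396993), np.float64(281.6123306407517))
```

View pics/g.png

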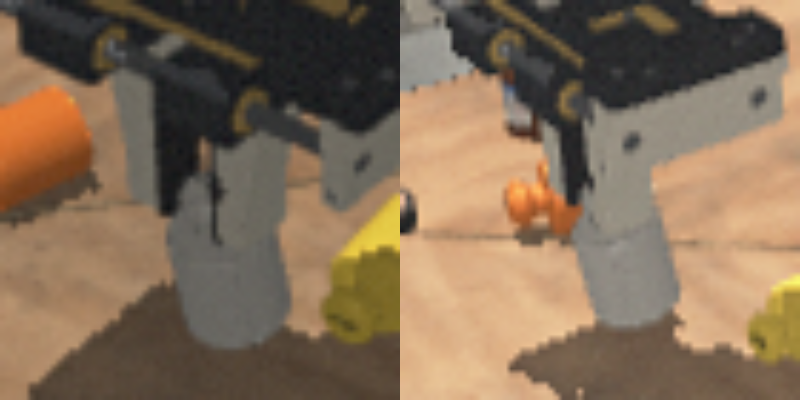

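The weight hangs knob up in the grip, leaning by about 10°, so setting its foot down will square it. I carry it towards the pad.

{"name": "apply_moves", "arguments": {"commands": [[[0,-1,2],0,0.85],[[0,-3,5],-0.05,0.85],[[0,-6,8],-0.1,0.85],[[0,-9,11],-0.15,0.85],[[0,-12,14],-0.2,0.85],[[1,-15,14.5],-0.25,0.85],[[2,-18,14.5],-0.29,0.85],[[3,-21,14.5],-0.29,0.85],[[4,-24,14.5],-0.29,0.85],[[5,-27,14.5],-0.29,0.85],[[5.5,-30,14.5],-0.29,0.85],[[5.5,-33,14.5],-0.29,0.85],[[5.5,-35,14.5],-0.29,0.85],[[5.5,-36,14.5],-0.29,0.85],[[5.5,-36,14.5],-0.29,0.85],[[5.5,-36,14.5],-0.29,0.85]]}}

```text
clock: 9.67
tool_pos: [0.4708, -0.0245, 0.2714]
orientation: [179.9, -0.0, -103.7]
force: [-0.1, 0.6, -5.0]
opening: 0.0196
gripper_force: 30.0
```

Run:
```python
from h import *
o=ctrl.get_obs(); print(o['clock'],o['tool_pos'],o['orientation'],o['force'])
for n in('wrist','side','scene'):
  p=ctrl.snapshot(n)
  if n=='wrist': cv2.imwrite('pics/i.png',p['img'][:,:,::-1])
  for t,z in dict(pad=.013,stand=0,grip_head=.15,red_mark=.164).items():
    print(n,t,[(round(x['score'],2),np.round(x['at'],1),onz(p,x['at'],z).round(4)) for x in ctrl.spot_point(p,t)[:2]])
```

```text
9.6667 [ 0.47080372 -0.02447017  0.27137057] [ 1.79916611e+02 -2.33498255e-02 -1.03710166e+02] [-0.14574168  0.61332262 -5.04445576]
wrist pad []
wrist stand [(0.84, array([248.4,  87. ]), array([ 0.4763, -0.1572,  0.    ]))]
wrist grip_head [(0.65, array([236.4, 210.8]), array([ 0.5075, -0.0328,  0.15  ]))]
wrist red_mark []
side pad [(0.16, array([243.5, 202.6]), array([ 0.7304, -0.0937,  0.013 ]))]
side stand [(0.75, array([326.9, 227.2]), array([ 0.4694, -0.1504,  0.    ])), (0.64, array([335.7, 194.6]), array([ 0.5547, -0.3394,  0.    ]))]
side grip_head [(0.72, array([269.6, 189.4]), array([0.5582, 0.0021, 0.15  ])), (0.56, array([292.3, 193.6]), array([ 0.5   , -0.0158,  0.15  ]))]
side red_mark []
scene pad [(0.59, array([331.5, 225.4]), array([ 0.4748, -0.1497,  0.013 ]))]
scene stand [(0.67, array([332. , 228.7]), array([ 0.4757, -0.1531,  0.    ])), (0.58, array([300.2, 163. ]), array([ 1.0203, -0.4455,  0.    ]))]
scene grip_head [(0.57, array([290.3, 187.9]), array([ 0.5302, -0.0325,  0.15  ]))]
scene red_mark [(0.82, array([272.9, 189.7]), array([0.5221, 0.0347, 0.164 ]))]
```

View pics/i.png

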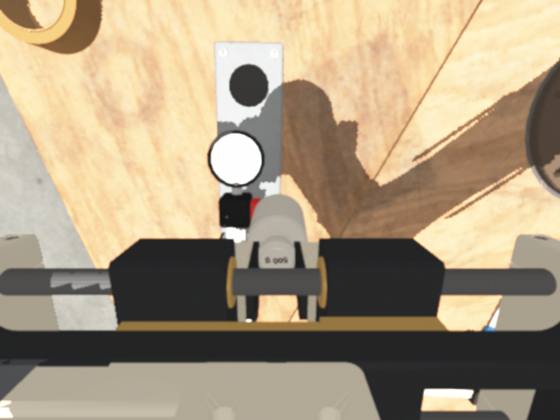

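The picture shows the pad at (249,85), the foot plate running straight up the image between columns 217 and 282, the lens ring at (236,158) and the black head at (235,210). The held weight is at (278,230).

Run:
```python
from h import *
p=ctrl.snapshot('wrist'); im=p['img'].astype(int)
d=np.zeros(im.shape[:2],np.uint8); d[60:112,222:276]=(im[60:112,222:276].max(2)<60)
n,l,s,c=cv2.connectedComponentsWithStats(d); i=1+np.argmax(s[1:,4]); print(s[i],c[i])
cn=cv2.findContours((l==i).astype(np.uint8),0,2)[0][0]; e=cv2.fitEllipse(cn); print(e,'pad',onz(p,e[0],.013))
a,b=onz(p,(217,45),.01),onz(p,(217,125),.01); print('edge ang',np.degrees(np.arctan2(*(b-a)[[1,0]])))
a,b=onz(p,(282,45),.01),onz(p,(282.5,180),.01); print('edge ang',np.degrees(np.arctan2(*(b-a)[[1,0]])))
print('end mid',onz(p,((216+282)/2,43),.01), 'head',onz(p,(235.5,209.5),.166),'lens',onz(p,(236,158),.155))
k=(im.max(2)<50).astype(np.uint8); k[:188]=0;k[235:]=0;k[:,:215]=0;k[:,256:]=0
n,l,s,c=cv2.connectedComponentsWithStats(k); i=1+np.argmax(s[1:,4]); print('head box',s[i])
```

```text
[ 232   66   35   39 1086] [248.89502762  85.03683241]
((248.81536865234375, 84.97673034667969), (34.59366989135742, 38.508995056152344), 171.8824005126953) pad [ 0.47528121 -0.15752634  0.013     ]
edge ang 73.29992624731705
edge ang 76.95382954071522
end mid [ 0.46265306 -0.2047295   0.01      ] head [ 0.50522121 -0.03762401  0.166     ] lens [ 0.49429858 -0.08027859  0.155     ]
head box [221 193  31  34 907]
```

{"name": "apply_moves", "arguments": {"commands": [[[0,-3,0],0,0.85],[[0.2,-6,0],0,0.85],[[0.4,-9,0],0,0.85],[[0.6,-12,0],0,0.85],[[0.6,-13,-1],0,0.85],[[0.6,-13,-4],0,0.85],[[0.6,-13,-7],0,0.85],[[0.6,-13,-10],0,0.85],[[0.6,-13,-13],0,0.85],[[0.6,-13,-15],0,0.85],[[0.6,-13,-16.5],0,0.85],[[0.6,-13,-17.5],0,0.85],[[0.6,-13,-17.5],0,0.85],[[0.6,-13,-17.5],0,0.85]]}}

```text
clock: 11.63
tool_pos: [0.4772, -0.1546, 0.0974]
orientation: [180.0, -0.0, -103.6]
force: [0.1, 0.6, -3.8]
opening: 0.02
gripper_force: 30.0
```

Run:
```python
from h import *
o=ctrl.get_obs(); print(o['clock'],o['tool_pos'],o['orientation'],o['force'])
q=ctrl.snapshot('side'); u=proj(q,o['tool_pos']); x,y=int(u[0]),int(u[1])
p=ctrl.snapshot('scene'); v=proj(p,o['tool_pos']); a,b=int(v[0]),int(v[1])
cv2.imwrite('pics/j.png',np.hstack([cv2.resize(q['img'][y-30:y+30,x-30:x+30],(400,400)),cv2.resize(p['img'][b-30:b+30,a-30:a+30],(400,400))])[:,:,::-1])
```

```text
11.6333 [ 0.47720196 -0.15456744  0.09737761] [ 1.79972594e+02 -2.70139429e-02 -1.03622004e+02] [ 0.05662123  0.57879988 -3.80288727]
```

View pics/j.png

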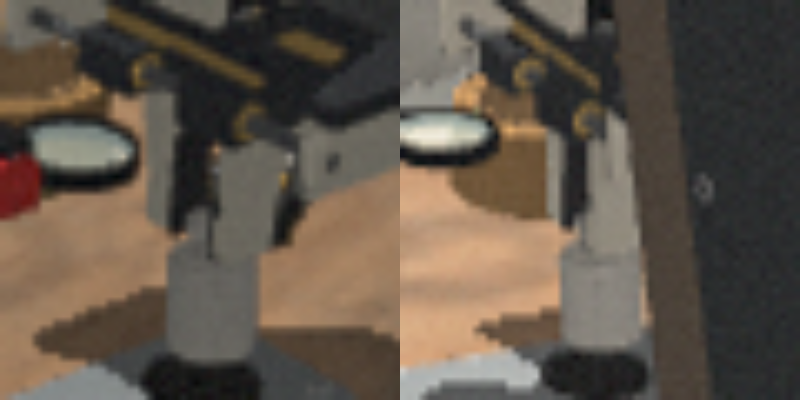

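Both views show the weight hanging practically upright just above the pad: side body column 212 against pad 203, scene 600 against 597. It is a few mm off, so I work out the correction.

Run:
```python
from h import *
o=ctrl.get_obs(); A=[];B=[]
# crop columns/rows from picture j: body bottom centre, pad top centre
for n,(bx,by),(px,py) in(('side',(211,335),(202,368)),('scene',(602,330),(597,362))):
    q=ctrl.snapshot(n); u=proj(q,o['tool_pos']); x,y=int(u[0]),int(u[1]); off=400 if n=='scene' else 0
    b=np.array([(bx-off)*.15+x-30,by*.15+y-30]); p=np.array([(px-off)*.15+x-30,py*.15+y-30])
    print(n,'pad',onz(q,p,.013).round(4),'rightvec',np.array(q['T'])[:3,0].round(2))
    # where the foot's centre column is vs pad: lateral residual in mm
    d=np.linalg.norm(np.array(o['tool_pos'])-np.array(q['T'])[:3,3]); r=(p[0]-b[0])/q['fx']*d
    A.append(np.array(q['T'])[:2,0]); B.append(r); print('need right mm',r*1e3)
print('shift',np.linalg.solve(np.array(A),B)*1e3)
w=ctrl.snapshot('wrist'); cv2.imwrite('pics/k.png',w['img'][:,:,::-1])
```

```text
side pad [ 0.4813 -0.1697  0.013 ] rightvec [-0.79 -0.61  0.02]
need right mm -3.7208185310300985
scene pad [ 0.4856 -0.1593  0.013 ] rightvec [-0.58 -0.81 -0.01]
need right mm -2.2923322369127788
shift [ 5.59214488 -1.17688691]
```

View pics/k.png

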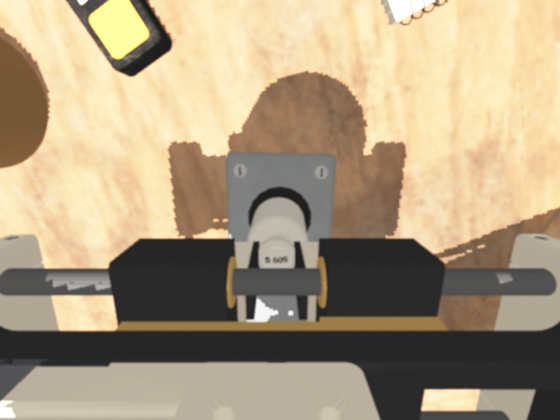

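The wrist picture shows the pad at columns 250–311 with its far edge at row 187. The plate is centred at column 282, the weight body at column 278, with its far edge near row 203. I compare the foot and pad circles in this view.

Run:
```python
from h import *
o=ctrl.get_obs(); p=ctrl.snapshot('wrist'); im=p['img'].astype(int)
print('cam',np.array(p['T'])[:3,3],-np.array(p['T'])[:3,2])
print([(r,im[r,280].tolist()) for r in range(182,222,3)])
print([(c,int(im[215,c].sum())) for c in range(244,320,3)])
print([(c,int(im[222,c].sum())) for c in range(244,320,3)])
u=np.array([np.cos(np.radians(75.7)),np.sin(np.radians(75.7))])
for tag,r0,z,R in(('pad',187,.013,.026),('foot',203,.0314,.019)):
    e=onz(p,(280,r0),z)[:2]; print(tag,'edge',e,'centre',e+R*u)
t=np.array(o['tool_pos']); print(t)
for P in([*t[:2],.0314],[.4757,-.157,.013],[.4757-.026*.969,-.157+.026*.247,.013],[.4757+.026*.969,-.157-.026*.247,.013]): print(P,proj(p,P))
```

```text
cam [ 0.46080081 -0.2245652   0.23954634] [ 0.06443154  0.25882771 -0.96377217]
[(182, [126, 128, 125]), (185, [119, 121, 119]), (188, [38, 37, 37]), (191, [31, 30, 30]), (194, [31, 29, 29]), (197, [120, 114, 106]), (200, [175, 168, 157]), (203, [175, 167, 157]), (206, [175, 167, 156]), (209, [175, 167, 156]), (212, [175, 168, 157]), (215, [177, 170, 159]), (218, [189, 182, 171]), (221, [196, 189, 177])]
[(244, 393), (247, 333), (250, 93), (253, 226), (256, 477), (259, 488), (262, 493), (265, 495), (268, 494), (271, 501), (274, 504), (277, 505), (280, 506), (283, 503), (286, 498), (289, 500), (292, 496), (295, 489), (298, 488), (301, 477), (304, 186), (307, 93), (310, 210), (313, 376), (316, 375), (319, 376)]
[(244, 387), (247, 349), (250, 130), (253, 450), (256, 491), (259, 527), (262, 539), (265, 544), (268, 554), (271, 555), (274, 562), (277, 560), (280, 560), (283, 556), (286, 558), (289, 550), (292, 538), (295, 527), (298, 499), (301, 487), (304, 373), (307, 88), (310, 259), (313, 385), (316, 382), (319, 384)]
pad edge [ 0.46849816 -0.18194656] centre [ 0.47492013 -0.15675215]
foot edge [ 0.4706513  -0.17372732] centre [ 0.47534428 -0.15531602]
[ 0.47772967 -0.15442611  0.09834743]
[np.float64(0.4777296723997375), np.float64(-0.15442611340443177), 0.0314] (np.float64(276.80884511081274), np.float64(229.14371502920892))
[0.4757, -0.157, 0.013] (np.float64(278.4894420518596), np.float64(218.29905470080828))
[0.450506, -0.150578, 0.013] (np.float64(310.31308842988534), np.float64(218.70180689495317))
[0.5008940000000001, -0.163422, 0.013] (np.float64(246.65533689369045), np.float64(217.89617014292986))
```

{"name": "apply_moves", "arguments": {"commands": [[[0,0.2,0],0,0.85],[[0,0.4,0],0,0.85],[[0,0.4,-0.4],0,0.85],[[0,0.4,-0.8],0,0.85],[[0,0.4,-1.1],0,0.85],[[0,0.4,-1.3],0,0.85],[[0,0.4,-1.5],0,0.85],[[0,0.4,-1.5],0,0.85],[[0,0.4,-1.5],0,0.85]]}}

```text
clock: 12.68
tool_pos: [0.4769, -0.1505, 0.0821]
orientation: [180.0, -0.0, -103.6]
force: [0.5, -0.0, -5.2]
opening: 0.0199
gripper_force: 30.0
```

{"name": "apply_moves", "arguments": {"commands": [[[0,0,-0.1],0,0.85],[[0,0,-0.2],0,0.85],[[0,0,-0.3],0,0.85],[[0,0,-0.3],0,0.85],[[0,0,-0.3],0,0.85]]}}

```text
clock: 13.1
tool_pos: [0.4776, -0.1508, 0.0802]
orientation: [-179.9, -0.0, -103.6]
force: [-1.7, -1.2, 5.8]
opening: 0.0199
gripper_force: 30.0
```

{"name": "apply_moves", "arguments": {"commands": [[[0,0,-0.1],0,0.85],[[0,0,-0.15],0,0.85],[[0,0,-0.15],0,0.85]]}}

```text
clock: 13.35
tool_pos: [0.478, -0.1512, 0.0799]
orientation: [-179.9, -0.1, -103.6]
force: [-6.2, -2.6, 18.5]
opening: 0.02
gripper_force: 30.0
```

Run:
```python
from h import *
o=ctrl.get_obs(); print(o['clock'],o['tool_pos'],o['force'],o['moment'])
p=ctrl.snapshot('wrist'); im=p['img'].astype(int)
print([(r,int(im[r,280].sum())) for r in range(180,225,2)])
print([(c,int(im[215,c].sum())) for c in range(244,320,2)])
```

```text
13.35 [ 0.47801572 -0.15119848  0.07988824] [-6.1909515  -2.61538076 18.52209651] [-0.7775482   2.22944904 -0.00631822]
[(180, 366), (182, 373), (184, 375), (186, 343), (188, 137), (190, 92), (192, 92), (194, 92), (196, 104), (198, 358), (200, 492), (202, 502), (204, 496), (206, 498), (208, 497), (210, 497), (212, 498), (214, 496), (216, 526), (218, 541), (220, 556), (222, 561), (224, 560)]
[(244, 342), (246, 141), (248, 90), (250, 91), (252, 88), (254, 152), (256, 405), (258, 476), (260, 488), (262, 493), (264, 492), (266, 496), (268, 491), (270, 495), (272, 504), (274, 508), (276, 504), (278, 503), (280, 505), (282, 504), (284, 499), (286, 498), (288, 496), (290, 497), (292, 498), (294, 494), (296, 496), (298, 490), (300, 488), (302, 479), (304, 335), (306, 103), (308, 90), (310, 90), (312, 203), (314, 364), (316, 381), (318, 375)]
```

{"name": "apply_moves", "arguments": {"commands": [[[0,0,0.1],0,0.85],[[0,0,0.15],0,0.85],[[0,0,0.15],0,0.85],[[0,0,0.15],0,0.6],[[0,0,0.15],0,0.5],[[0,0,0.15],0,0.5],[[0,0,0.15],0,0.5],[[0,0,1.5],0,0.5],[[0,0,4],0,0.5],[[0,0,8],0,0.5],[[0,0,12],0,0.4],[[0,0,14],0,0.3],[[0,0,15],0,0.3],[[0,0,15],0,0.3]]}}

```text
clock: 14.57
tool_pos: [0.4782, -0.1504, 0.23]
orientation: [-179.8, 0.1, -103.6]
force: [0.9, 0.0, -0.7]
opening: 0.0602
gripper_force: 0.0
```

Run:
```python
from h import *
o=ctrl.get_obs(); print(o['clock'],o['tool_pos'],o['orientation'],o['force'],o['opening'])
p=ctrl.snapshot('wrist'); q=ctrl.snapshot('side'); u=proj(q,[.476,-.157,.04]); x,y=int(u[0]),int(u[1])
cv2.imwrite('pics/l.png',np.hstack([cv2.resize(p['img'],(533,400)),cv2.resize(q['img'][y-25:y+25,x-16:x+17],(264,400))])[:,:,::-1])
```

```text
14.5667 [ 0.47823684 -0.15040032  0.23003241] [-1.79750110e+02  6.79261739e-02 -1.03621227e+02] [ 0.90269911  0.00622772 -0.72199438] 0.060236604275008446
```

View pics/l.png

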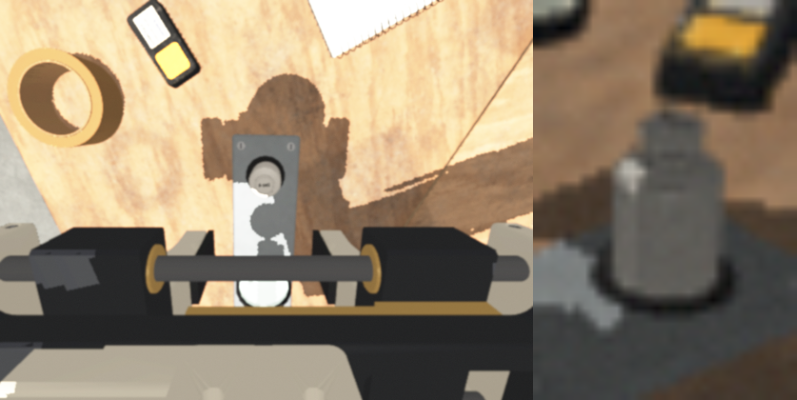

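The left (wrist) view shows the weight's knob at (263,182), concentric with the pad. The right (side) view shows it standing upright in the middle of the pad. Next is the head: I go above the tube to measure the head, mark and pointer numerically.

{"name": "apply_moves", "arguments": {"commands": [[[0,0,3],0,0.2],[[0,1,6],0,0.2],[[1,5,6],0,0.2],[[2,9,6],0,0.2],[[3,13,6],0,0.2],[[4,17,6],0,0.2],[[5,21,6],0,0.2],[[5,25,6],0,0.2],[[5,27.5,6],0,0.2],[[5,27.5,6],0,0.2],[[5,27.5,6],0,0.2]]}}

```text
clock: 15.58
tool_pos: [0.5263, 0.1257, 0.2851]
orientation: [179.8, -0.2, -103.5]
force: [0.3, -0.1, 0.6]
opening: 0.0704
gripper_force: 0.0
```

```bash
cat > m.py <<'E'
from h import *
o=ctrl.get_obs(); print(o['clock'],o['tool_pos'],o['orientation'],o['force'],o['opening'])
p=ctrl.snapshot('wrist'); im=p['img'].astype(int)
m=(im[...,0]>110)&(im[...,1]<70)&(im[...,2]<70)
n,l,s,c=cv2.connectedComponentsWithStats(m.astype(np.uint8))
for i in range(1,n):
    if s[i,4]>3: print('red',s[i],c[i].round(1),onz(p,c[i],.164).round(4))
k=(im.max(2)<60).astype(np.uint8); k[235:]=0
n,l,s,c=cv2.connectedComponentsWithStats(k)
for i in range(1,n):
    if s[i,4]>150: print('black',s[i],c[i].round(1),onz(p,c[i],.166).round(4))
for t,z in dict(red_mark=.164,pointer=.164,grip_head=.15,lock_button=.15,pad=.013,weight_centre=.044).items():
    print(t,[(round(x['score'],2),np.round(x['at'],1),onz(p,x['at'],z).round(4)) for x in ctrl.spot_point(p,t)[:2]])
E
python3 m.py
```

```text
15.5833 [0.52625395 0.12571352 0.28509454] [ 1.79809034e+02 -1.67640875e-01 -1.03491870e+02] [ 0.27219061 -0.05164679  0.63955834] 0.07041397925458967
red [269  15   1   4   4] [269.   16.5] [ 0.4946 -0.0309  0.164 ]
red [269  26  11  12  66] [274.   33.7] [ 0.4936 -0.0182  0.164 ]
red [251 206   5   5  19] [252.5 208.3] [0.5472 0.1184 0.164 ]
black [269 131   7  42 207] [272. 150.] [0.5168 0.0705 0.166 ]
black [211 139  13  23 247] [216.9 149.6] [0.5639 0.0589 0.166 ]
red_mark [(0.78, array([252.1, 118.3]), array([0.5272, 0.0405, 0.164 ]))]
pointer [(0.64, array([254.1, 210. ]), array([0.5462, 0.1203, 0.164 ]))]
grip_head [(0.82, array([249.3,  20.1]), array([ 0.5105, -0.0368,  0.15  ]))]Traceback (most recent call last):
  File "m.py", line 13, in <module>
    print(t,[(round(x['score'],2),np.round(x['at'],1),onz(p,x['at'],z).round(4)) for x in ctrl.spot_point(p,t)[:2]])
                                                                                          ~~~~~~~~~~~~~~~^^^^^
ValueError: it knows: acid_bottle, battery, disc, grip_head, pad, pointer, red_mark, stand, touchstone, weight_centre
```

{"name": "apply_moves", "arguments": {"commands": [[[-0.4,-3,0],-0.01,0.2],[[-0.8,-6,0],-0.017,0.2],[[-1.2,-9,-1],-0.017,0.2],[[-1.6,-12,-3],-0.017,0.2],[[-2,-15,-5],-0.017,0.2],[[-2.1,-16.2,-7],-0.017,0.2],[[-2.1,-16.2,-7.5],-0.017,0.2],[[-2.1,-16.2,-7.5],-0.017,0.2],[[-2.1,-16.2,-7.5],-0.017,0.2]]}}

```text
clock: 16.53
tool_pos: [0.5063, -0.038, 0.2133]
orientation: [-180.0, -0.0, -104.7]
force: [-0.1, -0.3, -0.1]
opening: 0.0698
gripper_force: 0.0
```

Run:
```python
from h import *
o=ctrl.get_obs(); t=np.array(o['tool_pos']); print(o['clock'],t,o['orientation'])
# where head & button would be, checked in side and scene
for n in('side','scene'):
    q=ctrl.snapshot(n); im=q['img'].astype(int)
    m=((im[...,0]>110)&(im[...,1]<70)&(im[...,2]<70)).astype(np.uint8)
    k,l,s,c=cv2.connectedComponentsWithStats(m); u=np.array([.25,.968]);v=np.array([-.968,.25])
    f=np.array([.506,-.036])+.023*v
    print(n,'predicted button face',np.round(proj(q,[*f,.15]),1),'tcp',np.round(proj(q,t),1))
    for i in range(1,k):
        if s[i,4]>8 and abs(c[i][0]-290)<40 and abs(c[i][1]-190)<40: print(s[i],c[i].round(1))
```

```text
16.5333 [ 0.50627943 -0.03797028  0.21329884] [-1.79971268e+02 -6.63112398e-03 -1.04675436e+02]
side predicted button face [300.9 193.5] tcp [296.4 167. ]
scene predicted button face [299.3 193. ] tcp [296.7 169.5]
[294 188   7   8  44] [296.5 191.5]
```

{"name": "apply_moves", "arguments": {"commands": [[[0,0.35,-1],0,0.2],[[0,0.35,-3],0,0.2],[[0,0.35,-5],0,0.2],[[0,0.35,-6],0,0.2],[[0,0.35,-6.5],0,0.2],[[0,0.35,-6.5],0,0.2],[[0,0.35,-6.5],0,0.2]]}}

```text
clock: 17.22
tool_pos: [0.5065, -0.0336, 0.1482]
orientation: [-180.0, -0.0, -104.6]
force: [0.3, 0.1, -0.2]
opening: 0.0704
gripper_force: 0.0
```

Run:
```python
from h import *
o=ctrl.get_obs(); print(o['clock'],o['tool_pos'],o['force'],o['moment'])
```

```text
17.2167 [ 0.50649588 -0.0336473   0.14824286] [ 0.25074085  0.13160697 -0.22854633] [0.02095593 0.06607213 0.04541613]
```

{"name": "apply_moves", "arguments": {"commands": [[[0,0,0],0,0.4],[[0,0,0],0,0.5],[[0,0,0],0,0.55],[[0,0,0],0,0.6],[[0,0,0],0,0.65],[[0,0,0],0,0.7],[[0,0,0],0,0.8],[[0,0,0],0,0.8],[[0,0,0],0,0.8]]}}

```text
clock: 17.97
tool_pos: [0.5069, -0.0339, 0.1478]
orientation: [-179.9, 0.0, -104.6]
force: [4.6, -0.9, -4.9]
opening: 0.0289
gripper_force: 30.0
```

Run:
```python
from h import *
o=ctrl.get_obs(); f=np.array(o['force'])[:2]; print(o['clock'],o['tool_pos'],o['force'],o['opening'],'along x_s,y_s',f@[.25,.968],f@[-.968,.25])
```

```text
17.9667 [ 0.50694838 -0.03391915  0.14777722] [ 4.60293654 -0.94625237 -4.91432835] 0.028922985477759032 along x_s,y_s 0.2347618395167197 -4.692205664591711
```

The button is in to its stop (29 mm grip). I draw the arm out along the stand's -x axis.

{"name": "apply_moves", "arguments": {"commands": [[[-0.1,-0.7,0],0,0.8],[[-0.35,-1.7,0],0,0.8],[[-0.6,-2.7,0],0,0.8],[[-0.85,-3.6,0],0,0.8],[[-1.1,-4.6,0],0,0.8],[[-1.35,-5.6,0],0,0.8],[[-1.6,-6.5,0],0,0.8],[[-1.8,-7.2,0],0,0.8],[[-1.95,-7.75,0],0,0.8],[[-1.95,-7.75,0],0,0.8],[[-1.95,-7.75,0],0,0.8],[[-1.95,-7.75,0],0,0.8]]}}

```text
clock: 18.97
tool_pos: [0.4865, -0.1117, 0.1478]
orientation: [180.0, -0.0, -104.6]
force: [1.6, -1.4, -1.2]
opening: 0.0284
gripper_force: 30.0
```

```bash
cat > f.py <<'E'
from h import *
o=ctrl.get_obs(); f=np.array(o['force'])[:2]; u=np.array([.25,.968]); d=np.array(o['tool_pos'])[:2]-[.50695,-.03392]
print(o['clock'],o['tool_pos'],o['orientation'],o['force'],o['opening'],'f x_s,y_s',f@u,f@[-.968,.25],'travel',-d@u,d@[-.968,.25])
for n in('side','scene','wrist'):
    p=ctrl.snapshot(n)
    for t in('pointer','red_mark'):
        print(n,t,[(round(x['score'],2),np.round(x['at'],1),onz(p,x['at'],.164).round(4)) for x in ctrl.spot_point(p,t)[:2]])
E
python3 f.py
```

```text
18.9667 [ 0.4864883  -0.11170196  0.14778076] [ 1.79993762e+02 -2.53743763e-02 -1.04620092e+02] [ 1.59909768 -1.36765943 -1.19997165] 0.028414578457554185 f x_s,y_s -0.9241199090328791 -1.889841412792414 travel 0.0804083667717341 0.00036143489524988887
side pointer [(0.7, array([268.6, 193.5]), array([0.5295, 0.0432, 0.164 ]))]
side red_mark [(0.91, array([271.3, 191.9]), array([0.5297, 0.0322, 0.164 ])), (0.57, array([270.8, 194.4]), array([0.5224, 0.0436, 0.164 ]))]
scene pointer []
scene red_mark [(0.87, array([270.4, 193.3]), array([0.5049, 0.055 , 0.164 ]))]
wrist pointer [(0.73, array([277. , 159.6]), array([ 0.4715, -0.1695,  0.164 ]))]
wrist red_mark []
```

The head has travelled 80.4 mm and the pointer is near the line. I get an exact reference from the end stop (0.105), then come back 15 mm.

{"name": "apply_moves", "arguments": {"commands": [[[-0.12,-0.5,0],0,0.8],[[-0.25,-0.97,0],0,0.8],[[-0.32,-1.26,0],0,0.8],[[-0.32,-1.26,0],0,0.8],[[-0.32,-1.26,0],0,0.8]]}}

```text
clock: 19.83
tool_pos: [0.4831, -0.1246, 0.1478]
orientation: [180.0, -0.0, -104.6]
force: [0.8, -1.1, -1.1]
opening: 0.0287
gripper_force: 30.0
```

{"name": "apply_moves", "arguments": {"commands": [[[-0.03,-0.1,0],0,0.8],[[-0.05,-0.2,0],0,0.8],[[-0.08,-0.3,0],0,0.8],[[-0.08,-0.3,0],0,0.8],[[-0.08,-0.3,0],0,0.8]]}}

```text
clock: 20.25
tool_pos: [0.4825, -0.127, 0.1478]
orientation: [180.0, 0.0, -104.6]
force: [0.3, 1.8, -0.3]
opening: 0.0285
gripper_force: 30.0
```

```bash
python3 f.py | head -1
```

```text
20.25 [ 0.48245839 -0.12701952  0.14775558] [ 1.79993894e+02  1.93260152e-03 -1.04609544e+02] [ 0.28799881  1.83828569 -0.26797563] 0.028508642002042808 f x_s,y_s 1.8514602535947378 0.18078857964763623 travel 0.09624323277859771 0.00043299618589998784
```

{"name": "apply_moves", "arguments": {"commands": [[[-0.03,-0.1,0],0,0.8],[[-0.05,-0.2,0],0,0.8],[[-0.05,-0.2,0],0,0.8],[[-0.05,-0.2,0],0,0.8]]}}

```text
clock: 21.03
tool_pos: [0.4824, -0.1272, 0.1478]
orientation: [-180.0, 0.2, -104.6]
force: [-0.8, 14.5, 1.4]
opening: 0.0289
gripper_force: 30.0
```

```bash
python3 f.py | head -1
```

```text
21.0333 [ 0.48244046 -0.12719959  0.14776384] [-1.79973781e+02  1.70645814e-01 -1.04609455e+02] [-0.77370582 14.47058914  1.37612276] 0.028894366800696014 f x_s,y_s 13.814103835804774 4.366594517106983 travel 0.09642203044793678 0.00040534093577192926
```

{"name": "apply_moves", "arguments": {"commands": [[[0.13,0.5,0],0,0.8],[[0.26,1.0,0],0,0.8],[[0.38,1.45,0],0,0.8],[[0.43,1.63,0],0,0.8],[[0.43,1.63,0],0,0.8],[[0.43,1.63,0],0,0.8],[[0.43,1.63,0],0,0.8]]}}

```text
clock: 22.07
tool_pos: [0.4863, -0.1126, 0.1478]
orientation: [180.0, 0.0, -104.6]
force: [-2.0, 1.8, -0.1]
opening: 0.0289
gripper_force: 30.0
```

```bash
python3 f.py
python3 - <<'E'
from h import *
p=ctrl.snapshot('wrist'); print([(round(x['score'],2),np.round(x['at'],1)) for x in ctrl.spot_point(p,'weight_centre')])
p=ctrl.snapshot('side'); print([(round(x['score'],2),np.round(x['at'],1),onz(p,x['at'],.044)) for x in ctrl.spot_point(p,'weight_centre')])
E
```

```text
22.0667 [ 0.48628028 -0.11264222  0.14777402] [ 1.79997558e+02  1.48986816e-02 -1.04610486e+02] [-1.97069216  1.84749991 -0.05750345] 0.02888032483721593 f x_s,y_s 1.2957068693722658 2.36950498337854 travel 0.08137053865912011 0.00032772988296951924
side pointer [(0.88, array([270.9, 194. ]), array([0.5235, 0.0417, 0.164 ])), (0.67, array([327.1, 213.1]), array([0.3669, 0.035 , 0.164 ]))]
side red_mark [(0.83, array([271. , 193.5]), array([0.525 , 0.0395, 0.164 ]))]
scene pointer []
scene red_mark [(0.57, array([265.1, 191.4]), array([0.5252, 0.0593, 0.164 ]))]
wrist pointer []
wrist red_mark []
[]
[(0.66, array([185.3, 277.2]), array([0.56386176, 0.29789219, 0.044     ])), (0.64, array([271.1, 333.8]), array([0.30571949, 0.31835504, 0.044     ])), (0.58, array([326.3, 212. ]), array([ 0.47819443, -0.1552542 ,  0.044     ])), (0.56, array([250.7, 300.5]), array([0.39913207, 0.26772709, 0.044     ]))]
```

```bash
python3 -c "
from plant import ctrl
print(ctrl.close_job())"
```

```text
the job is handed in; nothing more can be done
None
```

The check weight stands knob up in the middle of the pad, and the job is handed in with the head still held, its button squeezed in to the stop. The arm is drawn out 15 mm back from its 0.105 m end stop (it touched that stop once for reference), which puts the pointer at the red line (0.090).

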